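Slide the sticky test-fixture cover shut and start the test

ROBOT

A 6-joint arm with a two-finger parallel gripper is mounted at the origin on the work surface. World frame = base frame: x ahead of the robot, y to its left, z up, the work surface at z = 0. Lengths are in mm, angles in rad, forces in N, time in s.
With the tool pointing down it reaches from about 350 to 975 mm from the base axis. Payload 7.1 kg.
Tool frame: the origin (TCP) lies at the very end of the fingers, on their centre line; the grasp point (between the pads) lies 19 mm behind it; z points along the fingers, y is the direction in which the jaws open and shut (so a half turn about z gives the same grasp; the last joint's range is limited). The gripper opens to 88 mm and grips with 3 to 60 N. Pads are 20 mm wide; open, the fingers measure 115 mm over their backs; the gripper's body (75 mm by 178 mm) begins 61 mm behind the grasp point.
Start: joints at [-1.302, 0.423, 1.63, -0, 1.089, -0.019], TCP at [177.42, -599.272, 222.675] pointing down, gripper open.
Joint ranges: [-3, 3], [-0.9, 2.11], [0.09, 2.58], [-1.31, 4.45], [0.11, 2.69], [-2.54, 2.54]. Speed limits (rad/s): [2.39, 2.39, 3.01, 3.14, 3.14, 3.14].

INTERFACE

Orientations are given as a rotation vector (axis times angle).
In Python, from workcell import ctrl, imaging gives the robot as it stands. The module is installed in compiled form; this text tells all that it offers.
- The arm moves only by the shell command python3 -m pendant 'ROWS'. ROWS is JSON, a list of rows, each an object with "turn": the turn, a rotation vector about the world's x, y, z in rad, a list of three; "dp": the shift along the world's x, y, z in m, a list of three; "claw": the finger opening in m, from 0 to 0.0878. A call has 1 to 8 rows; each row is the pose to reach, as a shift and turn from the pose commanded when the call began; what a row does not reach only later rows make up. A row lasts 1/10 s, in which the tool goes at most 50 mm and 8.59 degrees, less where a joint would pass 70% of its speed; a pose out of reach is approached as far as the arm can. A call with a gripper value outside its range is refused whole. The fingers move at their own pace and stop on an object; the grip force is fixed at half the most. Time passes only in rows, so rows that repeat a pose let the fingers close. It gives the time, the measured TCP pose, the force and the opening at its end, in the units of the state.
- ctrl.get_obs(): the state, without advancing time (a new reading comes with each control period).
- imaging.get_image(name): name is "side" or "top"; returns a dict with "pixels" (420x560x3 uint8, blue, green, red), "fov_y" (degrees; the focal length in pixels is half the picture's height over the tangent of half this angle, whatever the lens; pixels are square), "cx", "cy" (the principal point, pixels), "xyz" and "rotation" of the camera in the world. Camera axes: x right, y up, looking along -z (the intrinsics and any distortion apply to the point x, -y, -z); pixel columns grow to the right and rows downward; lengths in mm; the calibration is good to about 2 mm. A picture is of the moment at which its call begins. There is no depth.
- ctrl.close_job(): hands the job in, once; it reports no verdict.
The state is a dict: "t": time; "qpos": joint angles; "qvel": joint speeds; "joint_torque": joint torques, N m; "ee_pos": TCP position; "orientation": TCP orientation; "ft_force": force on the tool from outside, world axes, zero at the start; "moment": the same for the moment, N m; "width": finger opening in mm.
Only numpy, scipy, OpenCV 4.12 (cv2) and the standard library are available. Lean on these libraries where they do the work, as an engineer would, in place of code of your own. Each camera call takes 0.05 s, during which the arm holds its last target.

TASK

The relay board is already in the grey test fixture: push its wide sliding cover fully home over the board, until both its ends touch the adjustable stop at the far end. The cover sticks in its tracks and jams if one end gets ahead, so work it along gently with short pushes on its two black posts in turn (push, do not grip them) and never force it. Only when it is fully home, press the white test button on the small separate box all the way down and let it up; leave everything else on the bench where it is.

Things in the scene. Friction and masses are not known exactly. Their poses are not given: they have to be found in the camera images.
- fixture: Grey metal fixture fixed to the bench, 250 (x) by 286 (y) by 62 mm high. Origin: underside, 115 mm ahead of its near face, midway in y; x is the way the cover closes (away from the robot), y left, z up. Side tracks along x: ledges at height 45, lips' tops at 60.5 mm. A fixed hood (|y| < 70, x -115 to +14, top at 62.5 mm) hides the cover's middle from behind. Board at x 35 to 85 mm.
- cover: Sliding cover, clear pane in an aluminium frame, captive in the tracks: 70 (x) by 250 (y) by 8 mm, 0.6 to 1 kg. Origin: centre of its underside. 3 mm side play at each end: one post can get about 15 mm ahead of the other before it wedges. A post pushed with 2 to 9 N swings its end forward, the other end stays; once wedged, push the lagging post. Over 30 N on it, a pinch too, is forcing it.
- stop_range (a point): A point fixed on the fixture, 97.5 mm ahead of its origin, at height 49 mm: the middle of the adjusting range of the stop, a steel strip across the far end with a pad 40 mm wide opposite each post. The pads' near faces are set anywhere from 11 mm short of to 11 mm beyond this point (not measured: feel for them). Home: the cover's front edge on both pads; each post is then 50 mm short of its pad's face.
- post_left (a point): Upright round black post on the cover's left (+y) end, 14 mm diameter, 35 mm tall; this point is half-way up, 70.5 mm above the bench (top at 88 mm). It is 15 mm behind the cover's centre (50 mm behind its front edge) and 95 mm left of it.
- post_right (a point): The same post on the right (-y) end, 95 mm right of the cover's centre.
- start_top (a point): Centre of the top face of the white round test button, 32 mm diameter, which faces up from a black housing on a grey box 90x90x40 mm that stands left or right of the fixture.
- start (a joint): Travel of that button, 0 up to 0.006 m fully down; sprung, about 5 N to bring it fully down; it counts as pressed beyond 0.0045 and comes up when released.
- spool: Bystander, to be left alone: green solder spool lying flat, 60 mm diameter, 40 high.
- flux: Bystander, to be left alone: small white bottle, 40 mm diameter, 90 high.
- pliers: Bystander, to be left alone: cutting pliers lying flat, about 120 mm long.
- driver: Bystander, to be left alone: screwdriver lying flat, 160 mm long.
- relay: Bystander, to be left alone: single brown relay in the divided tray, 22x28x20 mm.
- parts_tray: Bystander, to be left alone: grey divided tray 120x90x30 mm.
- mouse: Bystander, to be left alone: black round computer mouse, 66 mm across, 33 high.
Things that resemble listed ones, but are neither listed nor needed, are in the scene too. Leave any purple or red look-alike of the part that bears start_top alone.

How it is judged:
By the outcome, as a careful person would: the job done as asked, in the order asked, and still so for the second after the job is handed in, with the robot touching nothing.
It also fails if it takes over 72 s, if anything falls off the work surface, if the arm or the gripper's body presses on something with over 40 N, if the wrist force passes 120 N, or if a joint passes its speed limit or range.

## Working session

There is one attempt and no reset: what is moved stays moved. The work goes in short steps, Python scripts to look and compute and a shell command to move; the robot and the scene stay as the last step left them, time stands still between calls to the robot, and variables do not carry over. Pictures are saved under pics/ and viewed, and the job is handed in when it is done.

```bash
mkdir -p pics; ls; python3 - <<'E'
from workcell import ctrl, imaging
import cv2
print(ctrl.get_obs())
for n in ("side","top"):
    im=imaging.get_image(n)
    cv2.imwrite(f"pics/{n}0.png",im["pixels"])
    print(n,{k:v for k,v in im.items() if k!="pixels"})
E
```

```text
pics
{'t': 0.0, 'qpos': array([-1.30200785e+00,  4.23814089e-01,  1.63069023e+00,  1.40704655e-05,
        1.08858690e+00, -1.89745824e-02]), 'qvel': array([-7.02512916e-04,  1.47270612e-03, -1.00225930e-04,  1.40576711e-04,
       -5.49171987e-05, -4.72625226e-04]), 'joint_torque': array([ 9.14047741e-04, -5.44631052e+01, -2.73666644e+01,  6.45291992e-02,
        2.28937541e-02, -1.06109424e-04]), 'ee_pos': array([ 177.27664808, -598.75437726,  221.9183059 ]), 'orientation': array([-3.10765865e+00, -4.50235595e-01,  2.73709240e-04]), 'ft_force': array([-0.04122331,  0.67161785,  0.82347788]), 'moment': array([-0.02472928,  0.00077476,  0.03840716]), 'width': 87.81338263782972}
side {'fov_y': 56.31266689509266, 'cx': 275.60735973995855, 'cy': 207.03985826106876, 'xyz': array([-30.43994486, 507.57266431, 798.73248514]), 'rotation': array([ 0.39485082, -0.91725184, -2.20193057])}
top {'fov_y': 50.13634235322824, 'cx': 279.7068403229022, 'cy': 209.17243006126594, 'xyz': array([ 252.78157552,   20.58074661, 1247.49188992]), 'rotation': array([ 0.13574786, -0.14206501, -1.54375276])}
```

View pics/side0.png

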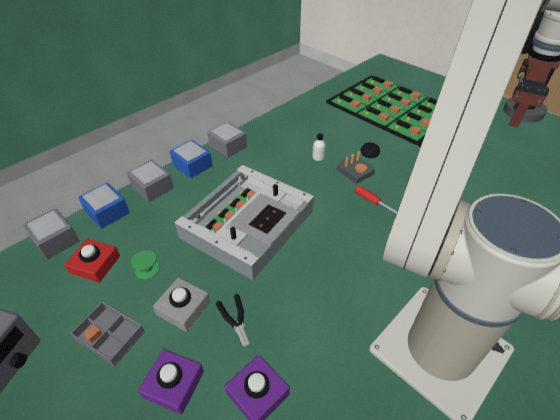

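View pics/top0.png

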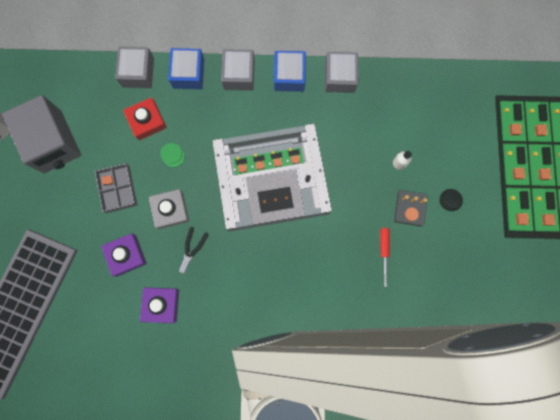

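The top view shows the fixture around (272,178), with posts at about (238,191) and (308,179). The grey box with the white button is at (167,208), and the purple and red ones are look-alikes. I'll measure in both views.

```bash
cat > h.py <<'E'
import numpy as np, cv2
from workcell import ctrl, imaging
from scipy.spatial.transform import Rotation as R
def ray(im,u,v):
    f=210/np.tan(np.radians(im["fov_y"]/2))
    d=np.array([(u-im["cx"])/f,-(v-im["cy"])/f,-1.0])
    return im["xyz"],R.from_rotvec(im["rotation"]).as_matrix()@d
def plane(im,u,v,z):
    o,d=ray(im,u,v); return o+d*(z-o[2])/d[2]
def proj(im,p):
    f=210/np.tan(np.radians(im["fov_y"]/2))
    c=R.from_rotvec(im["rotation"]).as_matrix().T@(np.array(p)-im["xyz"])
    return im["cx"]+f*c[0]/-c[2], im["cy"]-f*c[1]/-c[2]
def tri(i1,p1,i2,p2):
    o1,d1=ray(i1,*p1);o2,d2=ray(i2,*p2)
    A=np.stack([d1,-d2],1);s=np.linalg.lstsq(A,o2-o1,rcond=None)[0]
    a=o1+d1*s[0];b=o2+d2*s[1];return (a+b)/2,np.linalg.norm(a-b)
def crop(im,x0,y0,x1,y1,s,name):
    cv2.imwrite("pics/"+name,cv2.resize(im["pixels"][y0:y1,x0:x1],None,fx=s,fy=s,interpolation=cv2.INTER_CUBIC))
E
python3 - <<'E'
from h import *
t=imaging.get_image("top");s=imaging.get_image("side")
crop(t,140,110,340,250,4,"tc.png");crop(s,150,150,330,340,3,"sc.png")
E
```

```text
(no output)
```

View pics/tc.png

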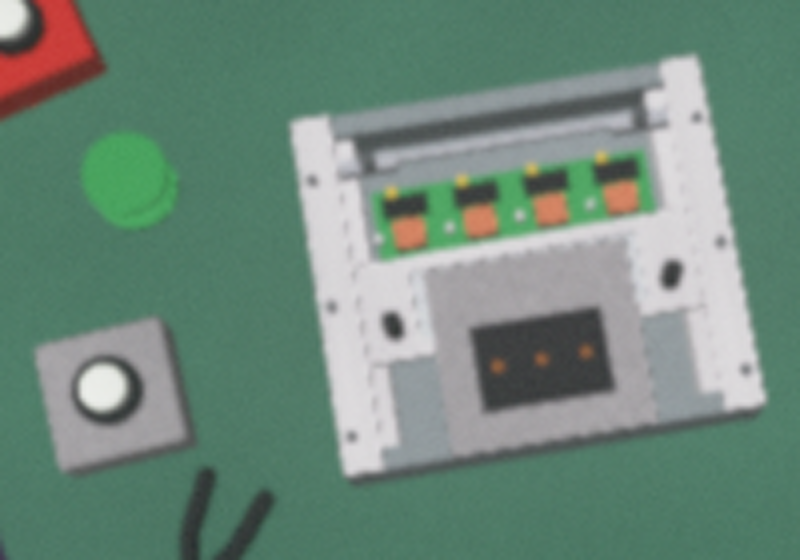

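View pics/sc.png

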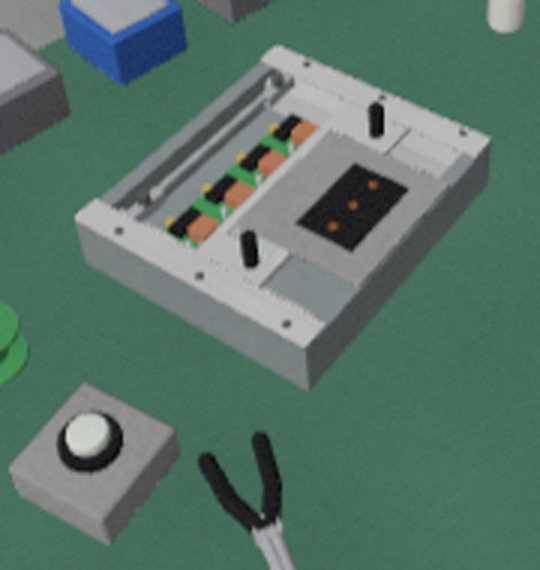

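```bash
cat > meas.py <<'E'
from h import *
t=imaging.get_image("top");s=imaging.get_image("side")
def blobs(im,mask,box,amin,amax):
    x0,y0,x1,y1=box
    n,l,st,c=cv2.connectedComponentsWithStats(mask[y0:y1,x0:x1].astype(np.uint8))
    return [(c[i][0]+x0,c[i][1]+y0,st[i][2],st[i][3],st[i][4]) for i in range(1,n) if amin<=st[i][4]<=amax]
tb=t["pixels"].max(2)<85; sb=s["pixels"].max(2)<75
if __name__=="__main__":
    for b in blobs(t,tb,(220,120,330,225),4,80): print("top dark",np.round(b,1))
    for b in blobs(s,sb,(180,165,320,270),8,150): print("side dark",np.round(b,1))
    for n,im in(("t",t),("s",s)):
        w=im["pixels"].min(2)>170
        for b in blobs(im,w,(100,180,200,320),15,400): print(n,"white",np.round(b,1))
    C=[plane(t,140+a/4,110+b/4,61) for a,b in((291,122),(696,57),(765,405),(348,478))]
    print(np.round(C,1)); C=np.array(C)
    print("edges",[np.round(np.linalg.norm(C[i]-C[(i+1)%4])) for i in range(4)])
    print("yaw",[np.degrees(np.arctan2(*(v[:2][::-1]))) for v in (C[0]-C[3],C[1]-C[2])],[np.degrees(np.arctan2(*(v[:2][::-1])))-90 for v in (C[0]-C[1],C[3]-C[2])],"ctr",C.mean(0))
E
python3 meas.py
```

```text
top dark [268.5 138.8   4.    2.    4. ]
top dark [258.2 140.4   4.    2.    5. ]
top dark [241.  143.6   5.    2.    5. ]
top dark [233.5 144.5   8.    2.    8. ]
top dark [293.6 152.3  10.    5.   36. ]
top dark [276.2 155.2   9.    5.   34. ]
top dark [258.7 158.1  10.    5.   35. ]
top dark [241.  161.1  10.    5.   36. ]
top dark [307.3 178.1   4.    5.   14. ]
top dark [238. 191.   3.   5.  13.]
side dark [275.1 189.5   5.   12.   48. ]
side dark [245.  192.5   9.    8.   39. ]
side dark [234.2 202.2  10.    9.   42. ]
side dark [222.9 212.8  11.   10.   48. ]
side dark [211.  223.6  11.   10.   49. ]
side dark [232.8 232.5   6.   12.   54. ]
t white [165.  206.4  11.   12.  102. ]
t white [118.6 253.6  12.   12.  109. ]
t white [184.3 263.5   8.   14.   53. ]
t white [155.3 305.2  12.   12.  111. ]
s white [188.7 225.4  25.   20.  208. ]
s white [178.2 294.   14.   13.  130. ]
[[ 653.7  207.    61. ]
 [ 707.6  -71.9   61. ]
 [ 463.1 -120.3   61. ]
 [ 407.4  157.2   61. ]]
edges [np.float64(284.0), np.float64(249.0), np.float64(283.0), np.float64(251.0)]
yaw [np.float64(11.441622950400383), np.float64(11.204334617367465)] [np.float64(10.947049723319708), np.float64(11.357814943617129)] ctr [557.97137661  43.00183851  61.        ]
```

```bash
cat > loc.py <<'E'
from meas import *
yaw=np.radians(11.25);ux=np.array([np.cos(yaw),np.sin(yaw),0]);uy=np.array([-np.sin(yaw),np.cos(yaw),0])
C=np.array([plane(t,140+(a+.5)/4-.5,110+(b+.5)/4-.5,61) for a,b in((291,122),(696,57),(765,405),(348,478))])
O=C.mean(0)-10*ux;O[2]=0
if __name__=="__main__":
    print("O",O)
    for n,a,b in(("L",(238,191),(232.8,232.5)),("R",(307.3,178.1),(275.1,189.5)),("btn",(165,206.4),(178.2,294))):
        p,e=tri(t,a,s,b);q=plane(t,*a,p[2]);print(n,np.round(p,1),round(e,1),"local",np.round([(p-O)@ux,(p-O)@uy],1), "topplane",plane(t,*a,74 if n!="btn" else p[2]))
    # side-view fixture check
    for x,y in((-115,143),(-115,-143),(135,143),(135,-143)):
        print(x,y,np.round(proj(s,O+x*ux+y*uy+[0,0,61]),1))
    for x0 in (-15,):
        print([np.round(proj(s,O+97.5*ux+y*uy+[0,0,49]),1) for y in(95,-95)])
E
python3 loc.py
```

```text
O [549.19038039  42.09780465   0.        ]
L [510.8 131.2  71.3] 0.5 local [-20.3  94.8] topplane [510.02996995 130.7398457   74.        ]
R [550.3 -54.5  71.3] 0.6 local [-17.7 -95. ] topplane [549.88181694 -54.15426109  74.        ]
btn [466.6 326.8  59. ] 0.5 local [-25.5 295.3] topplane [466.39063747 326.61046813  58.96681069]
-115 143 [252.2 265.2]
-115 -143 [314.  195.6]
135 143 [174.6 221.9]
135 -143 [242.1 164.4]
[array([198.7, 219.7]), array([242.5, 180.6])]
```

Triangulation is consistent, with ray gaps of 0.6 mm or less. Fixture yaw is about 11.25°, the posts sit at local x of about -20 (left) and -18 (right), and the button is at (466.6, 326.8, 59). I'll close the fingers and travel high, turning the tool x to the fixture's yaw.

```bash
python3 -m pendant '[{"dp":[0.02,0.04,0],"turn":[0,0,-0.02],"claw":0},{"dp":[0.04,0.085,0],"turn":[0,0,-0.05],"claw":0},{"dp":[0.06,0.13,0],"turn":[0,0,-0.0916],"claw":0},{"dp":[0.08,0.175,0],"turn":[0,0,-0.0916],"claw":0},{"dp":[0.10,0.22,0],"turn":[0,0,-0.0916],"claw":0},{"dp":[0.12,0.265,0],"turn":[0,0,-0.0916],"claw":0},{"dp":[0.14,0.31,0],"turn":[0,0,-0.0916],"claw":0},{"dp":[0.16,0.355,0],"turn":[0,0,-0.0916],"claw":0}]'
python3 -m pendant '[{"dp":[0.018,0.045,0],"turn":[0,0,0],"claw":0},{"dp":[0.036,0.09,0],"turn":[0,0,0],"claw":0},{"dp":[0.054,0.135,0],"turn":[0,0,0],"claw":0},{"dp":[0.072,0.18,0],"turn":[0,0,0],"claw":0},{"dp":[0.09,0.225,0],"turn":[0,0,0],"claw":0},{"dp":[0.108,0.27,0],"turn":[0,0,0],"claw":0},{"dp":[0.126,0.315,0],"turn":[0,0,0],"claw":0},{"dp":[0.144,0.369,0],"turn":[0,0,0],"claw":0}]'
python3 - <<'E'
from h import *
o=ctrl.get_obs();print(o["qpos"],R.from_rotvec(o["orientation"]).as_matrix().round(3),o["width"])
im=imaging.get_image("side");cv2.imwrite("pics/s1.png",im["pixels"])
E
```

```text
t: 1.2
ee_pos: [337.9, -242.6, 223.0]
orientation: [3.126, 0.307, 0.001]
ft_force: [1.5, -0.8, 0.5]
width: 27.6
t: 2.0
ee_pos: [479.9, 120.3, 223.0]
orientation: [3.126, 0.308, 0.001]
ft_force: [1.2, 0.3, 0.7]
width: 0.4
[ 2.21591718e-01  2.30829576e-01  1.91281112e+00 -2.21822324e-04
  9.97045532e-01  1.59611047e+00] [[ 0.981  0.195  0.001]
 [ 0.195 -0.981  0.   ]
 [ 0.001  0.    -1.   ]] 0.3682350699846248
```

View pics/s1.png

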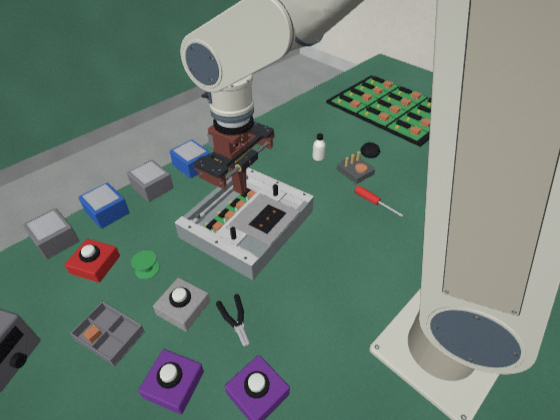

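The picture shows the closed fingers above the fixture near (240,190) and all objects untouched. I'll descend behind the left post.

```bash
python3 -m pendant '[{"dp":[0,0,-0.04],"turn":[0,0,0],"claw":0},{"dp":[0,0,-0.08],"turn":[0,0,0],"claw":0},{"dp":[0,0,-0.115],"turn":[0,0,0],"claw":0},{"dp":[0,0,-0.14],"turn":[0,0,0],"claw":0},{"dp":[0,0,-0.152],"turn":[0,0,0],"claw":0},{"dp":[0,0,-0.152],"turn":[0,0,0],"claw":0}]'
cat >> h.py <<'E'
yaw=np.radians(11.25);ux=np.array([np.cos(yaw),np.sin(yaw),0]);uy=np.array([-np.sin(yaw),np.cos(yaw),0]);O=np.array([549.2,42.1,0])
def st():
    o=ctrl.get_obs();p=o["ee_pos"];f=o["ft_force"]
    print("t",round(o["t"],2),"local",np.round([(p-O)@ux,(p-O)@uy,p[2]],1),"F",np.round([f@ux,f@uy,f[2]],1))
if __name__=="__main__": st()
E
python3 h.py
```

```text
t: 2.65
ee_pos: [478.4, 117.9, 69.5]
orientation: [3.126, 0.308, -0.004]
ft_force: [-0.0, -0.3, 0.7]
width: 0.6
t 2.65 local [-54.7  88.2  69.5] F [-0.1 -0.3  0.7]
```

```bash
python3 -m pendant '[{"dp":[0.0058,0.0078,0],"turn":[0,0,0],"claw":0},{"dp":[0.0124,0.0091,0],"turn":[0,0,0],"claw":0},{"dp":[0.0154,0.0097,0],"turn":[0,0,0],"claw":0},{"dp":[0.0164,0.0099,0],"turn":[0,0,0],"claw":0},{"dp":[0.0173,0.0101,0],"turn":[0,0,0],"claw":0},{"dp":[0.0183,0.0103,0],"turn":[0,0,0],"claw":0},{"dp":[0.0193,0.0105,0],"turn":[0,0,0],"claw":0}]'; python3 h.py
```

```text
t: 3.35
ee_pos: [496.7, 128.6, 71.3]
orientation: [3.126, 0.308, -0.006]
ft_force: [-7.6, -0.4, 6.2]
width: 0.1
t 3.35 local [-34.6  95.   71.3] F [-7.6  1.1  6.2]
```

```bash
python3 -m pendant '[{"dp":[0.001,0.0002,0],"turn":[0,0,0],"claw":0},{"dp":[0.002,0.0004,0],"turn":[0,0,0],"claw":0},{"dp":[0.003,0.0006,0],"turn":[0,0,0],"claw":0},{"dp":[0.004,0.0008,0],"turn":[0,0,0],"claw":0}]'; python3 h.py
python3 - <<'E'
from h import *
im=imaging.get_image("side");crop(im,150,100,330,290,3,"s2.png")
E
```

```text
t: 3.75
ee_pos: [500.8, 129.3, 71.3]
orientation: [3.126, 0.308, -0.005]
ft_force: [-8.0, 0.8, 6.9]
width: 0.5
t 3.75 local [-30.5  95.   71.3] F [-7.7  2.3  6.9]
```

View pics/s2.png

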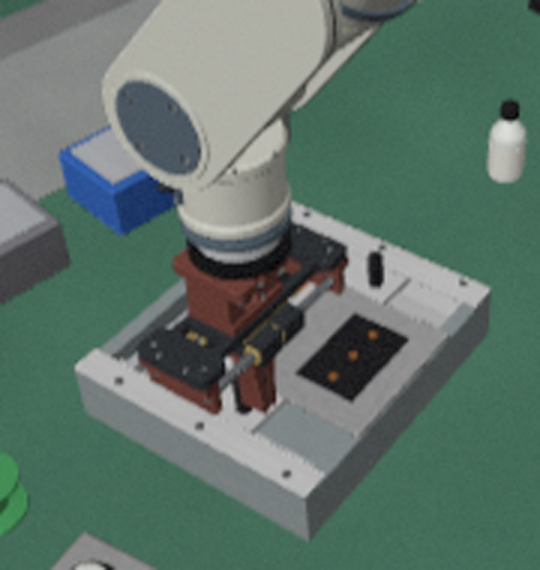

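```bash
python3 -m pendant '[{"dp":[0.0015,0.0003,0],"turn":[0,0,0],"claw":0},{"dp":[0.0029,0.0006,0],"turn":[0,0,0],"claw":0},{"dp":[0.0044,0.0009,0],"turn":[0,0,0],"claw":0},{"dp":[0.0054,0.0011,0],"turn":[0,0,0],"claw":0}]'; python3 h.py
```

```text
t: 4.2
ee_pos: [506.6, 130.4, 71.3]
orientation: [3.126, 0.308, -0.004]
ft_force: [-7.5, -0.6, 4.6]
width: 0.6
t 4.2 local [-24.6  95.   71.3] F [-7.5  0.9  4.6]
```

```bash
python3 -m pendant '[{"dp":[-0.0151,-0.003,0],"turn":[0,0,0],"claw":0},{"dp":[-0.0073,-0.0422,0],"turn":[0,0,0],"claw":0},{"dp":[0.0005,-0.0814,0],"turn":[0,0,0],"claw":0},{"dp":[0.0083,-0.1206,0],"turn":[0,0,0],"claw":0},{"dp":[0.0161,-0.1598,0],"turn":[0,0,0],"claw":0},{"dp":[0.022,-0.1893,0],"turn":[0,0,0],"claw":0},{"dp":[0.022,-0.1893,0],"turn":[0,0,0],"claw":0}]'; python3 h.py
python3 - <<'E'
from h import *
im=imaging.get_image("side");crop(im,150,100,330,290,3,"s3.png")
E
```

```text
t: 4.9
ee_pos: [532.2, -62.0, 71.9]
orientation: [3.126, 0.302, 0.006]
ft_force: [0.5, 0.6, -0.5]
width: 0.4
t 4.9 local [-37.  -98.8  71.9] F [ 0.6  0.5 -0.5]
```

View pics/s3.png

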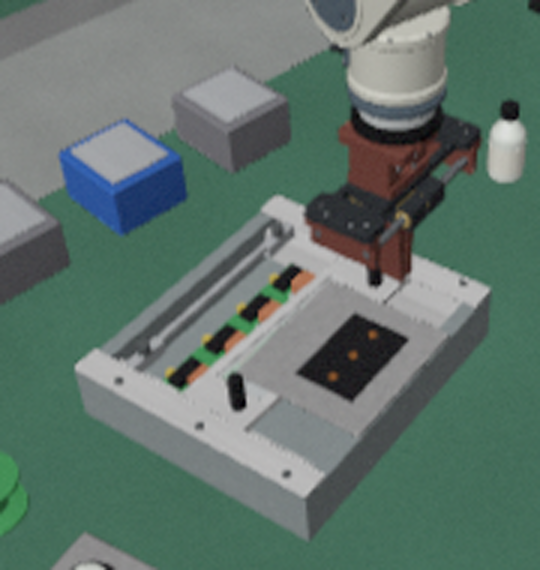

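```bash
python3 -m pendant '[{"dp":[0.0014,0.0033,0],"turn":[0,0,0],"claw":0},{"dp":[0.0024,0.0035,0],"turn":[0,0,0],"claw":0},{"dp":[0.0039,0.0038,0],"turn":[0,0,0],"claw":0},{"dp":[0.0053,0.0041,0],"turn":[0,0,0],"claw":0},{"dp":[0.0068,0.0044,0],"turn":[0,0,0],"claw":0},{"dp":[0.0083,0.0047,0],"turn":[0,0,0],"claw":0},{"dp":[0.0097,0.005,0],"turn":[0,0,0],"claw":0},{"dp":[0.0112,0.0053,0],"turn":[0,0,0],"claw":0}]'; python3 h.py
python3 - <<'E'
from h import *
s=imaging.get_image("side")
m=(s["pixels"].max(2)<75).astype(np.uint8)
n,l,st,c=cv2.connectedComponentsWithStats(m[215:250,215:245])
for i in range(1,n):
    if st[i][4]>20:
        p=plane(s,c[i][0]+215,c[i][1]+215,71); print(st[i],c[i],(p-O)@ux,(p-O)@uy)
E
```

```text
t: 5.75
ee_pos: [538.8, -52.7, 70.4]
orientation: [-3.126, -0.31, 0.007]
ft_force: [-7.8, -2.1, 5.4]
width: 0.3
t 5.75 local [-28.7 -91.   70.4] F [-8.  -0.6  5.4]
[11 10  6 12 54] [13.25925926 15.01851852] -5.1591077375826195 94.49667473075762
```

```bash
python3 -m pendant '[{"dp":[0.0015,0.0003,0],"turn":[0,0,0],"claw":0},{"dp":[0.0034,0.0002,0],"turn":[0,0,0],"claw":0},{"dp":[0.005,0.0,0],"turn":[0,0,0],"claw":0},{"dp":[0.0069,0.0,0],"turn":[0,0,0],"claw":0},{"dp":[0.0085,0.0002,0],"turn":[0,0,0],"claw":0},{"dp":[0.0104,0.0006,0],"turn":[0,0,0],"claw":0},{"dp":[0.0124,0.001,0],"turn":[0,0,0],"claw":0},{"dp":[0.0124,0.001,0],"turn":[0,0,0],"claw":0}]'; python3 h.py
cat > posts.py <<'E'
from h import *
s=imaging.get_image("side")
m=(s["pixels"].max(2)<75).astype(np.uint8)
n,l,sx,c=cv2.connectedComponentsWithStats(m)
for i in range(1,n):
    if 25<sx[i][4]<90:
        p=plane(s,*c[i],71); x,y=(p-O)@ux,(p-O)@uy
        if -40<x<70 and 80<abs(y)<108: print("post",sx[i],np.round([x,y],1))
E
python3 posts.py
```

```text
t: 6.6
ee_pos: [551.8, -51.6, 70.3]
orientation: [-3.126, -0.31, 0.006]
ft_force: [-5.7, -1.1, 3.5]
width: 0.4
t 6.6 local [-15.7 -92.4  70.3] F [-5.8  0.1  3.5]
post [206 219  11  10  49] [ 45.3 101.9]
post [226 224   5  12  53] [-3.1 93.2]
```

```bash
python3 -m pendant '[{"dp":[0.0019,0.0004,0],"turn":[0,0,0],"claw":0},{"dp":[0.0037,0.0007,0],"turn":[0,0,0],"claw":0},{"dp":[0.0054,0.0011,0],"turn":[0,0,0],"claw":0},{"dp":[-0.0111,-0.0022,0],"turn":[0,0,0],"claw":0},{"dp":[-0.0189,0.037,0],"turn":[0,0,0],"claw":0},{"dp":[-0.0267,0.0762,0],"turn":[0,0,0],"claw":0},{"dp":[-0.0345,0.1154,0],"turn":[0,0,0],"claw":0},{"dp":[-0.0423,0.1546,0],"turn":[0,0,0],"claw":0}]'; python3 h.py;  python3 posts.py
python3 -m pendant '[{"dp":[-0.0055,0.0298,0],"turn":[0,0,0],"claw":0},{"dp":[-0.0055,0.0298,0],"turn":[0,0,0],"claw":0}]'; python3 h.py;  python3 posts.py
```

```text
t: 7.45
ee_pos: [510.8, 104.3, 70.8]
orientation: [-3.126, -0.309, -0.001]
ft_force: [0.6, 0.0, 0.2]
width: 0.2
t 7.45 local [-25.5  68.5  70.8] F [ 0.6 -0.1  0.2]
post [206 222   8   7  33] [ 44.9 107.3]
t: 7.7
ee_pos: [505.2, 135.0, 70.8]
orientation: [-3.125, -0.314, -0.001]
ft_force: [0.1, -0.4, 0.0]
width: 0.4
t 7.7 local [-25.   99.7  70.8] F [-0.  -0.4  0. ]
post [266 181   4  11  43] [  8.3 -96.1]
```

```bash
python3 -m pendant '[{"dp":[0.0047,-0.0031,0],"turn":[0,0,0],"claw":0},{"dp":[0.0064,-0.0027,0],"turn":[0,0,0],"claw":0},{"dp":[0.0081,-0.0023,0],"turn":[0,0,0],"claw":0},{"dp":[0.0101,-0.0019,0],"turn":[0,0,0],"claw":0},{"dp":[0.0121,-0.0016,0],"turn":[0,0,0],"claw":0},{"dp":[0.014,-0.0012,0],"turn":[0,0,0],"claw":0},{"dp":[0.016,-0.0008,0],"turn":[0,0,0],"claw":0},{"dp":[0.018,-0.0004,0],"turn":[0,0,0],"claw":0}]'; python3 h.py;  python3 posts.py
```

```text
t: 8.55
ee_pos: [521.7, 130.0, 70.3]
orientation: [3.126, 0.305, -0.008]
ft_force: [-7.5, 0.5, 5.8]
width: 0.6
t 8.55 local [-9.8 91.6 70.3] F [-7.3  1.9  5.8]
post [265 180   5  11  44] [ 10.5 -98.5]
post [221 220   7  14  36] [11.3 93.5]
```

```bash
python3 -m pendant '[{"dp":[0.0019,0.0004,0],"turn":[0,0,0],"claw":0},{"dp":[0.0037,0.0008,0],"turn":[0,0,0],"claw":0},{"dp":[0.0057,0.0013,0],"turn":[0,0,0],"claw":0},{"dp":[0.0077,0.0018,0],"turn":[0,0,0],"claw":0},{"dp":[0.0097,0.0023,0],"turn":[0,0,0],"claw":0},{"dp":[0.0117,0.0028,0],"turn":[0,0,0],"claw":0},{"dp":[0.0127,0.003,0],"turn":[0,0,0],"claw":0}]'; python3 h.py;  python3 posts.py
```

```text
t: 9.3
ee_pos: [534.9, 133.5, 70.1]
orientation: [-3.127, -0.305, 0.006]
ft_force: [-5.3, 3.8, 1.9]
width: 0.5
t 9.3 local [ 3.8 92.5 70.1] F [-4.5  4.8  1.9]
post [264 180   5  12  44] [ 12.4 -96.1]
post [217 219   6  13  39] [23.6 96.1]
```

```bash
python3 -m pendant '[{"dp":[-0.0147,-0.0029,0],"turn":[0,0,0],"claw":0},{"dp":[-0.0069,-0.0421,0],"turn":[0,0,0],"claw":0},{"dp":[0.0009,-0.0813,0],"turn":[0,0,0],"claw":0},{"dp":[0.0087,-0.1205,0],"turn":[0,0,0],"claw":0},{"dp":[0.0165,-0.1597,0],"turn":[0,0,0],"claw":0},{"dp":[0.022,-0.1873,0],"turn":[0,0,0],"claw":0},{"dp":[0.022,-0.1873,0],"turn":[0,0,0],"claw":0}]'; python3 h.py;  python3 posts.py
```

```text
t: 10.05
ee_pos: [559.6, -57.2, 70.9]
orientation: [3.126, 0.299, 0.003]
ft_force: [0.5, 0.9, 0.6]
width: 0.3
t 10.05 local [ -9.2 -99.4  70.9] F [0.6 0.8 0.6]
post [217 220   6  12  55] [22.7 94.7]
```

```bash
python3 -m pendant '[{"dp":[0.0031,0.0047,0],"turn":[0,0,0],"claw":0},{"dp":[0.0046,0.005,0],"turn":[0,0,0],"claw":0},{"dp":[0.0065,0.0052,0],"turn":[0,0,0],"claw":0},{"dp":[0.0085,0.0055,0],"turn":[0,0,0],"claw":0},{"dp":[0.0104,0.0058,0],"turn":[0,0,0],"claw":0},{"dp":[0.0124,0.0061,0],"turn":[0,0,0],"claw":0},{"dp":[0.0144,0.0064,0],"turn":[0,0,0],"claw":0},{"dp":[0.0164,0.0067,0],"turn":[0,0,0],"claw":0}]'; python3 h.py;  python3 posts.py
```

```text
t: 10.9
ee_pos: [572.7, -44.7, 70.4]
orientation: [-3.126, -0.311, 0.007]
ft_force: [-6.8, -2.6, 4.6]
width: 0.3
t 10.9 local [  6.1 -89.8  70.4] F [-7.2 -1.3  4.6]
post [216 220   6  12  54] [25.1 96.2]
```

```bash
python3 -m pendant '[{"dp":[0.002,0,0],"turn":[0,0,0],"claw":0},{"dp":[0.0039,0,0],"turn":[0,0,0],"claw":0},{"dp":[0.0059,0.0002,0],"turn":[0,0,0],"claw":0},{"dp":[0.0078,0.0006,0],"turn":[0,0,0],"claw":0},{"dp":[0.0095,0.001,0],"turn":[0,0,0],"claw":0},{"dp":[0.0095,0.001,0],"turn":[0,0,0],"claw":0}]'; python3 h.py;  python3 posts.py
```

```text
t: 11.55
ee_pos: [582.7, -43.6, 70.4]
orientation: [-3.126, -0.311, 0.006]
ft_force: [-5.2, -1.4, 3.3]
width: 0.8
t 11.55 local [ 16.1 -90.6  70.4] F [-5.3 -0.4  3.3]
post [216 220   6  12  52] [26.2 95.8]
```

```bash
python3 -m pendant '[{"dp":[-0.0128,-0.0025,0],"turn":[0,0,0],"claw":0},{"dp":[-0.0206,0.0367,0],"turn":[0,0,0],"claw":0},{"dp":[-0.0284,0.0759,0],"turn":[0,0,0],"claw":0},{"dp":[-0.0362,0.1151,0],"turn":[0,0,0],"claw":0},{"dp":[-0.044,0.1543,0],"turn":[0,0,0],"claw":0},{"dp":[-0.0491,0.1799,0],"turn":[0,0,0],"claw":0},{"dp":[-0.0491,0.1799,0],"turn":[0,0,0],"claw":0}]'; python3 h.py;  python3 posts.py
python3 - <<'E'
from h import *
im=imaging.get_image("side");crop(im,150,100,330,290,3,"s4.png")
E
```

```text
t: 12.3
ee_pos: [533.9, 138.2, 70.8]
orientation: [-3.125, -0.315, -0.001]
ft_force: [-0.6, 0.4, 0.4]
width: 0.4
t 12.3 local [ 3.7 97.2 70.8] F [-0.5  0.5  0.4]
post [258 178   4  11  41] [ 34.6 -94. ]
```

View pics/s4.png

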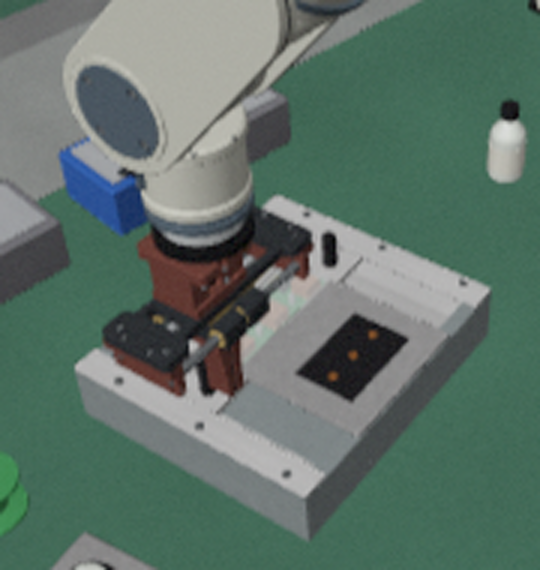

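```bash
python3 -m pendant '[{"dp":[0.0044,0.0,0],"turn":[0,0,0],"claw":0},{"dp":[0.0059,0.0,0],"turn":[0,0,0],"claw":0},{"dp":[0.0078,0.0,0],"turn":[0,0,0],"claw":0},{"dp":[0.0098,0.0005,0],"turn":[0,0,0],"claw":0},{"dp":[0.0117,0.0008,0],"turn":[0,0,0],"claw":0},{"dp":[0.0137,0.0012,0],"turn":[0,0,0],"claw":0},{"dp":[0.0147,0.0014,0],"turn":[0,0,0],"claw":0}]'; python3 h.py;  python3 posts.py
```

```text
t: 13.1
ee_pos: [548.3, 134.8, 70.3]
orientation: [3.126, 0.305, -0.007]
ft_force: [-6.3, -0.0, 5.4]
width: 0.4
t 13.1 local [17.2 91.1 70.3] F [-6.2  1.2  5.4]
post [258 177   4  11  43] [ 36.5 -96.6]
post [213 218   6  12  36] [36.2 96.4]
```

```bash
python3 -m pendant '[{"dp":[0.001,0.0002,0],"turn":[0,0,0],"claw":0},{"dp":[0.002,0.0004,0],"turn":[0,0,0],"claw":0},{"dp":[0.0029,0.0006,0],"turn":[0,0,0],"claw":0},{"dp":[0.0039,0.0008,0],"turn":[0,0,0],"claw":0}]'; python3 h.py
python3 -m pendant '[{"dp":[0.001,0.0002,0],"turn":[0,0,0],"claw":0},{"dp":[0.002,0.0004,0],"turn":[0,0,0],"claw":0},{"dp":[0.0029,0.0006,0],"turn":[0,0,0],"claw":0},{"dp":[0.0039,0.0008,0],"turn":[0,0,0],"claw":0}]'; python3 h.py; python3 posts.py
```

```text
t: 13.55
ee_pos: [552.0, 135.5, 70.3]
orientation: [3.126, 0.305, -0.007]
ft_force: [-8.1, -0.1, 5.6]
width: 0.5
t 13.55 local [20.9 91.1 70.3] F [-7.9  1.5  5.6]
t: 13.95
ee_pos: [555.1, 136.2, 70.3]
orientation: [3.126, 0.305, -0.01]
ft_force: [-11.5, -0.4, 9.6]
width: 0.7
t 13.95 local [24.2 91.1 70.3] F [-11.3   1.9   9.6]
post [257 177   5  11  46] [ 37.5 -96.4]
post [211 217   6  12  36] [43.1 96.3]
```

```bash
python3 -m pendant '[{"dp":[0.0005,0.0001,0],"turn":[0,0,0],"claw":0},{"dp":[0.001,0.0002,0],"turn":[0,0,0],"claw":0}]'; python3 h.py; python3 posts.py
```

```text
t: 14.2
ee_pos: [555.1, 136.2, 70.2]
orientation: [3.126, 0.305, -0.013]
ft_force: [-13.3, -0.6, 12.2]
width: 0.4
t 14.2 local [24.2 91.1 70.2] F [-13.1   2.   12.2]
post [257 177   5  11  46] [ 37.5 -96.4]
post [211 217   6  12  36] [42.4 96.6]
```

```bash
python3 -m pendant '[{"dp":[-0.0118,-0.0023,0],"turn":[0,0,0],"claw":0},{"dp":[-0.004,-0.0415,0],"turn":[0,0,0],"claw":0},{"dp":[0.0038,-0.0807,0],"turn":[0,0,0],"claw":0},{"dp":[0.0116,-0.1199,0],"turn":[0,0,0],"claw":0},{"dp":[0.0194,-0.1591,0],"turn":[0,0,0],"claw":0},{"dp":[0.0245,-0.1847,0],"turn":[0,0,0],"claw":0},{"dp":[0.0245,-0.1847,0],"turn":[0,0,0],"claw":0}]'; python3 h.py;  python3 posts.py
python3 - <<'E'
from h import *
im=imaging.get_image("side");crop(im,150,100,330,290,3,"s5.png")
E
```

```text
t: 14.95
ee_pos: [584.1, -50.7, 70.8]
orientation: [3.126, 0.3, 0.003]
ft_force: [-0.0, 0.3, 0.1]
width: 0.5
t 14.95 local [ 16.2 -97.8  70.8] F [0.  0.3 0.1]
post [211 217   6  12  52] [42.8 94. ]
```

View pics/s5.png

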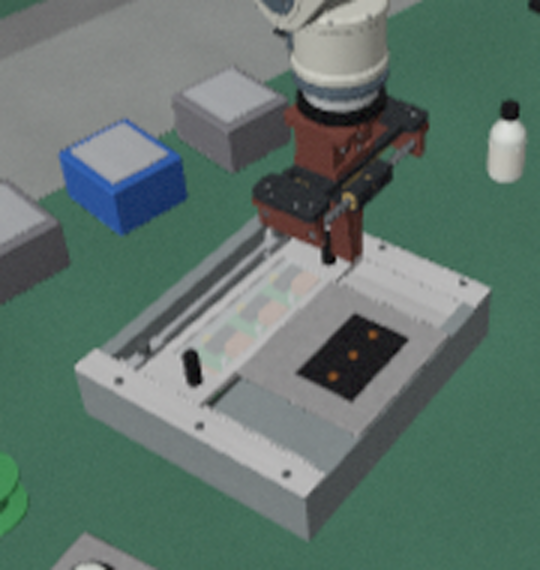

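The picture shows the left post at crop (192,367), with the cover's front edge close to the strip at the left end. Next I'll push the right post gently.

```bash
python3 -m pendant '[{"dp":[0.0014,0.0034,0],"turn":[0,0,0],"claw":0},{"dp":[0.0029,0.0037,0],"turn":[0,0,0],"claw":0},{"dp":[0.0039,0.0039,0],"turn":[0,0,0],"claw":0},{"dp":[0.0049,0.0041,0],"turn":[0,0,0],"claw":0},{"dp":[0.0059,0.0043,0],"turn":[0,0,0],"claw":0},{"dp":[0.0068,0.0045,0],"turn":[0,0,0],"claw":0}]'; python3 h.py;  python3 posts.py
```

```text
t: 15.65
ee_pos: [587.8, -41.3, 70.5]
orientation: [-3.126, -0.31, 0.007]
ft_force: [-6.8, -4.0, 4.9]
width: 0.6
t 15.65 local [ 21.6 -89.3  70.5] F [-7.5 -2.6  4.9]
post [211 217   6  11  51] [43.5 93.9]
```

```bash
python3 -m pendant '[{"dp":[0.001,0.0,0],"turn":[0,0,0],"claw":0},{"dp":[0.002,0.0,0],"turn":[0,0,0],"claw":0},{"dp":[0.0029,0.0001,0],"turn":[0,0,0],"claw":0}]'; python3 h.py
python3 -m pendant '[{"dp":[0.001,0.0002,0],"turn":[0,0,0],"claw":0},{"dp":[0.002,0.0004,0],"turn":[0,0,0],"claw":0}]'; python3 h.py;  python3 posts.py
```

```text
t: 16.0
ee_pos: [590.3, -41.1, 70.4]
orientation: [-3.126, -0.31, 0.008]
ft_force: [-10.5, -2.9, 8.1]
width: 0.4
t 16.0 local [ 24.1 -89.6  70.4] F [-10.9  -0.8   8.1]
t: 16.2
ee_pos: [590.4, -41.0, 70.4]
orientation: [-3.126, -0.311, 0.015]
ft_force: [-17.2, -4.8, 16.2]
width: 0.4
t 16.2 local [ 24.2 -89.6  70.4] F [-17.8  -1.4  16.2]
post [211 217   6  11  51] [43.5 93.9]
```

```bash
python3 -m pendant '[{"dp":[-0.0118,-0.0023,0],"turn":[0,0,0],"claw":0},{"dp":[-0.0196,0.0369,0],"turn":[0,0,0],"claw":0},{"dp":[-0.0274,0.0761,0],"turn":[0,0,0],"claw":0},{"dp":[-0.0352,0.1153,0],"turn":[0,0,0],"claw":0},{"dp":[-0.043,0.1545,0],"turn":[0,0,0],"claw":0},{"dp":[-0.0481,0.1801,0],"turn":[0,0,0],"claw":0},{"dp":[-0.0481,0.1801,0],"turn":[0,0,0],"claw":0}]'; python3 h.py;  python3 posts.py
```

```text
t: 16.95
ee_pos: [546.0, 142.0, 70.8]
orientation: [-3.125, -0.315, -0.001]
ft_force: [0.1, -0.2, 0.4]
width: 0.7
t 16.95 local [16.4 98.6 70.8] F [ 0.1 -0.2  0.4]
post [256 176   4  11  42] [ 43.4 -96.6]
post [210 215   6  13  33] [46.  94.1]
```

```bash
python3 -m pendant '[{"dp":[0.003,-0.0031,0],"turn":[0,0,0],"claw":0},{"dp":[0.0049,-0.0029,0],"turn":[0,0,0],"claw":0},{"dp":[0.0064,-0.0027,0],"turn":[0,0,0],"claw":0},{"dp":[0.0074,-0.0025,0],"turn":[0,0,0],"claw":0},{"dp":[0.0084,-0.0023,0],"turn":[0,0,0],"claw":0}]'; python3 h.py
python3 -m pendant '[{"dp":[0.001,0.0002,0],"turn":[0,0,0],"claw":0},{"dp":[0.002,0.0004,0],"turn":[0,0,0],"claw":0}]'; python3 h.py
```

```text
t: 17.5
ee_pos: [555.5, 135.6, 70.6]
orientation: [3.127, 0.306, -0.0]
ft_force: [-0.7, -0.5, 0.3]
width: 0.1
t 17.5 local [24.4 90.5 70.6] F [-0.8 -0.3  0.3]
t: 17.7
ee_pos: [555.6, 135.9, 70.4]
orientation: [3.126, 0.307, -0.006]
ft_force: [-7.8, -2.8, 5.1]
width: 0.7
t 17.7 local [24.6 90.7 70.4] F [-8.2 -1.2  5.1]
```

```bash
python3 -m pendant '[{"dp":[0.001,0.0002,0],"turn":[0,0,0],"claw":0},{"dp":[0.002,0.0004,0],"turn":[0,0,0],"claw":0}]'; python3 h.py
python3 -m pendant '[{"dp":[-0.0118,-0.0023,0],"turn":[0,0,0],"claw":0},{"dp":[-0.004,-0.0415,0],"turn":[0,0,0],"claw":0},{"dp":[0.0038,-0.0807,0],"turn":[0,0,0],"claw":0},{"dp":[0.0116,-0.1199,0],"turn":[0,0,0],"claw":0},{"dp":[0.0194,-0.1591,0],"turn":[0,0,0],"claw":0},{"dp":[0.0235,-0.18,0],"turn":[0,0,0],"claw":0},{"dp":[0.0235,-0.18,0],"turn":[0,0,0],"claw":0}]'; python3 h.py;  python3 posts.py
```

```text
t: 17.9
ee_pos: [555.6, 136.0, 70.2]
orientation: [3.125, 0.308, -0.012]
ft_force: [-13.0, -4.2, 10.5]
width: 0.1
t 17.9 local [24.6 90.8 70.2] F [-13.6  -1.6  10.5]
t: 18.6
ee_pos: [583.5, -45.5, 70.8]
orientation: [3.127, 0.302, 0.003]
ft_force: [-0.5, 0.5, -0.7]
width: 0.5
t 18.6 local [ 16.5 -92.6  70.8] F [-0.4  0.6 -0.7]
post [211 217   6  11  51] [43.5 93.9]
```

L is firmly stopped. I'll confirm R once more.

```bash
python3 -m pendant '[{"dp":[0.0025,0.0005,0],"turn":[0,0,0],"claw":0},{"dp":[0.0049,0.001,0],"turn":[0,0,0],"claw":0},{"dp":[0.0069,0.0014,0],"turn":[0,0,0],"claw":0},{"dp":[0.0083,0.0017,0],"turn":[0,0,0],"claw":0},{"dp":[0.0093,0.0019,0],"turn":[0,0,0],"claw":0}]'; python3 h.py
python3 -m pendant '[{"dp":[0.001,0.0002,0],"turn":[0,0,0],"claw":0},{"dp":[0.002,0.0004,0],"turn":[0,0,0],"claw":0},{"dp":[0.003,0.0006,0],"turn":[0,0,0],"claw":0}]'; python3 h.py;  python3 posts.py
```

```text
t: 19.15
ee_pos: [590.2, -40.4, 70.4]
orientation: [-3.126, -0.309, 0.007]
ft_force: [-7.9, -1.6, 6.8]
width: 0.5
t 19.15 local [ 24.1 -89.   70.4] F [-8.  -0.   6.8]
t: 19.45
ee_pos: [590.3, -40.4, 70.3]
orientation: [-3.126, -0.309, 0.016]
ft_force: [-17.9, -4.6, 16.8]
width: 0.3
t 19.45 local [ 24.2 -88.9  70.3] F [-18.5  -1.   16.8]
post [211 217   6  11  51] [43.5 93.9]
```

```bash
python3 -m pendant '[{"dp":[-0.0118,-0.0023,0],"turn":[0,0,0],"claw":0},{"dp":[-0.0138,-0.0027,0.03],"turn":[0,0,0],"claw":0},{"dp":[-0.0138,-0.0027,0.07],"turn":[0,0,0],"claw":0},{"dp":[-0.0138,0.02,0.10],"turn":[0,0,0],"claw":0},{"dp":[-0.026,0.06,0.11],"turn":[0,0,0],"claw":0},{"dp":[-0.04,0.105,0.11],"turn":[0,0,0],"claw":0},{"dp":[-0.054,0.15,0.11],"turn":[0,0,0],"claw":0},{"dp":[-0.068,0.195,0.11],"turn":[0,0,0],"claw":0}]'
python3 -m pendant '[{"dp":[-0.016,0.045,0],"turn":[0,0,0],"claw":0},{"dp":[-0.032,0.09,0],"turn":[0,0,0],"claw":0},{"dp":[-0.048,0.135,0],"turn":[0,0,0],"claw":0},{"dp":[-0.056,0.168,0],"turn":[0,0,0],"claw":0},{"dp":[-0.056,0.168,0],"turn":[0,0,0],"claw":0}]'
python3 posts.py
python3 - <<'E'
from h import *
im=imaging.get_image("side");crop(im,130,100,330,320,2.7,"s6.png")
im=imaging.get_image("top");crop(im,140,110,340,250,4,"t6.png")
E
```

```text
t: 20.3
ee_pos: [526.4, 156.3, 181.0]
orientation: [-3.126, -0.308, -0.002]
ft_force: [0.7, -0.6, 1.0]
width: 0.4
t: 20.8
ee_pos: [469.9, 326.5, 180.9]
orientation: [-3.124, -0.315, -0.002]
ft_force: [-0.2, 0.7, -0.1]
width: 0.8
post [256 176   4  11  42] [ 43.4 -96.6]
post [211 217   6  11  50] [43.3 93.9]
```

View pics/s6.png

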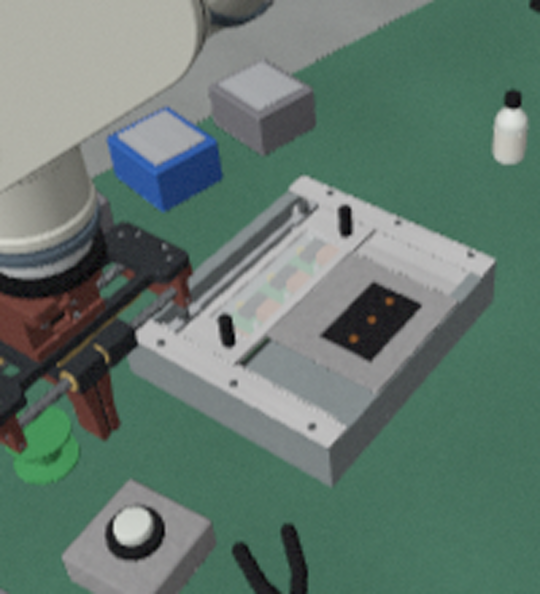

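View pics/t6.png

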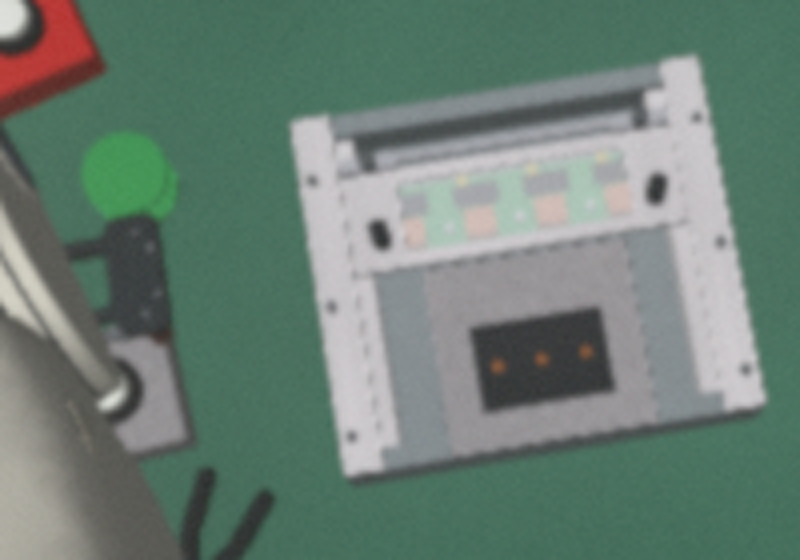

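The pictures show the cover square against the strip pads, with both posts at local x of about 43.4. Next I'll descend onto the grey box's white button.

```bash
python3 -m pendant '[{"dp":[-0.003,0,-0.035],"turn":[0,0,0],"claw":0},{"dp":[-0.003,0,-0.07],"turn":[0,0,0],"claw":0},{"dp":[-0.003,0,-0.095],"turn":[0,0,0],"claw":0},{"dp":[-0.003,0,-0.108],"turn":[0,0,0],"claw":0},{"dp":[-0.003,0,-0.112],"turn":[0,0,0],"claw":0},{"dp":[-0.003,0,-0.115],"turn":[0,0,0],"claw":0}]'
python3 - <<'E'
from h import *
im=imaging.get_image("side");crop(im,130,200,260,340,4,"s7.png")
E
```

```text
t: 21.55
ee_pos: [468.8, 322.1, 66.1]
orientation: [-3.126, -0.306, -0.001]
ft_force: [-0.7, -0.2, 0.6]
width: 0.2
```

View pics/s7.png

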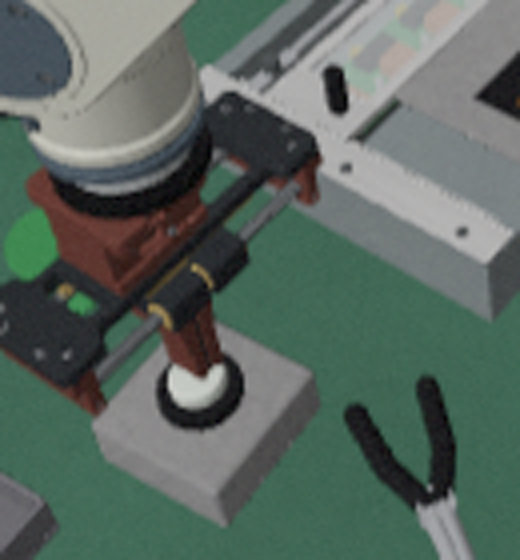

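The picture shows the finger tip just above the button but about 5 mm off towards the fixture. I'll correct that and press.

```bash
python3 -m pendant '[{"dp":[-0.002,0.0045,0],"turn":[0,0,0],"claw":0},{"dp":[-0.002,0.0045,0],"turn":[0,0,0],"claw":0},{"dp":[-0.002,0.0045,-0.0015],"turn":[0,0,0],"claw":0},{"dp":[-0.002,0.0045,-0.003],"turn":[0,0,0],"claw":0},{"dp":[-0.002,0.0045,-0.0045],"turn":[0,0,0],"claw":0},{"dp":[-0.002,0.0045,-0.006],"turn":[0,0,0],"claw":0}]'
```

```text
t: 22.2
ee_pos: [466.2, 327.2, 59.8]
orientation: [-3.126, -0.308, -0.001]
ft_force: [-0.2, -0.1, 3.1]
width: 0.4
```

```bash
python3 -m pendant '[{"dp":[0,0,-0.001],"turn":[0,0,0],"claw":0},{"dp":[0,0,-0.002],"turn":[0,0,0],"claw":0},{"dp":[0,0,-0.003],"turn":[0,0,0],"claw":0}]'
python3 -m pendant '[{"dp":[0,0,-0.001],"turn":[0,0,0],"claw":0},{"dp":[0,0,-0.002],"turn":[0,0,0],"claw":0}]'
```

```text
t: 22.5
ee_pos: [466.1, 327.1, 56.8]
orientation: [-3.126, -0.308, -0.0]
ft_force: [-1.2, 0.5, 4.9]
width: 0.5
t: 22.7
ee_pos: [466.3, 327.2, 55.9]
orientation: [-3.126, -0.308, -0.001]
ft_force: [-6.0, -2.2, 26.4]
width: 0.5
```

Force reached about 5 N at z 56.8, then a hard stop at z 55.9, so the button is fully down. I'll release and retreat.

```bash
python3 -m pendant '[{"dp":[0,0,0.003],"turn":[0,0,0],"claw":0},{"dp":[0,0,0.01],"turn":[0,0,0],"claw":0},{"dp":[0,0,0.03],"turn":[0,0,0],"claw":0},{"dp":[0,0,0.07],"turn":[0,0,0],"claw":0},{"dp":[0,0,0.11],"turn":[0,0,0],"claw":0},{"dp":[-0.01,-0.03,0.15],"turn":[0,0,0],"claw":0},{"dp":[-0.02,-0.07,0.16],"turn":[0,0,0],"claw":0},{"dp":[-0.02,-0.07,0.16],"turn":[0,0,0],"claw":0}]'
python3 -m pendant '[{"dp":[0,-0.04,0],"turn":[0,0,0],"claw":0},{"dp":[0,-0.08,0],"turn":[0,0,0],"claw":0},{"dp":[0,-0.12,0],"turn":[0,0,0],"claw":0},{"dp":[0,-0.16,0],"turn":[0,0,0],"claw":0},{"dp":[0,-0.2,0],"turn":[0,0,0],"claw":0},{"dp":[0,-0.24,0],"turn":[0,0,0],"claw":0},{"dp":[0,-0.28,0],"turn":[0,0,0],"claw":0},{"dp":[0,-0.28,0],"turn":[0,0,0],"claw":0}]'
python3 posts.py
python3 - <<'E'
from h import *
im=imaging.get_image("side");cv2.imwrite("pics/s8.png",im["pixels"])
t=imaging.get_image("top");cv2.imwrite("pics/t8.png",t["pixels"])
w=lambda i,b:(lambda n,l,s,c:[(np.round(c[k]+b[:2],1),s[k][4]) for k in range(1,n) if s[k][4]>40])(*cv2.connectedComponentsWithStats((i["pixels"].min(2)>170)[b[1]:b[3],b[0]:b[2]].astype(np.uint8)))
print(w(im,(160,280,200,310)),w(t,(150,190,180,222)))
E
```

```text
t: 23.5
ee_pos: [445.1, 253.9, 216.5]
orientation: [3.126, 0.305, 0.002]
ft_force: [-1.1, 0.1, -0.5]
width: 0.5
t: 24.3
ee_pos: [445.9, -26.4, 214.3]
orientation: [3.126, 0.301, -0.001]
ft_force: [-0.2, 0.9, 0.5]
width: 0.6
post [256 176   4  11  41] [ 43.6 -97.1]
post [211 217   6  11  50] [43.6 93.6]
[(array([178.2, 294. ]), np.int32(134))] [(array([165. , 206.4]), np.int32(95))]
```

View pics/s8.png

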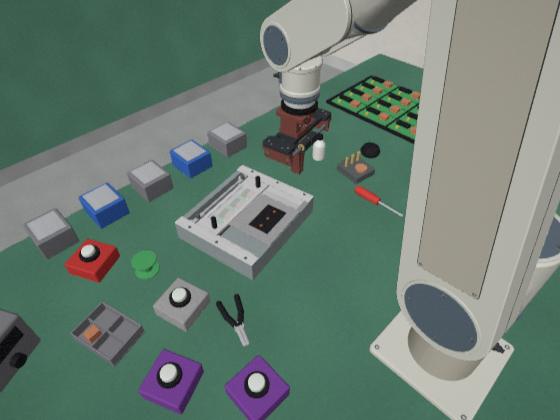

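View pics/t8.png

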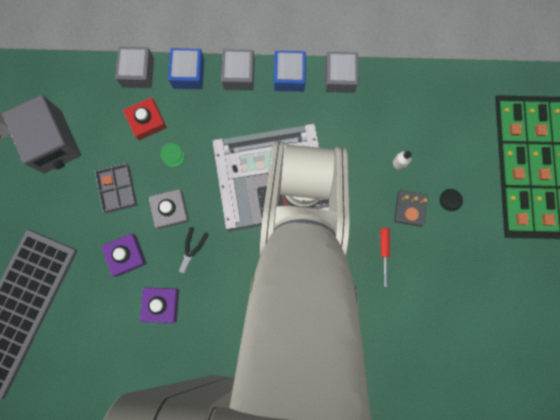

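The button is back up at the same pixels as at the start, (178.2, 294.0) and (165.0, 206.4). The posts are at home, the bystanders haven't moved and the arm is clear, so I'm handing in.

```bash
python3 -c "
from workcell import ctrl
print(ctrl.close_job())"
```

```text
the job is handed in; nothing more can be done
None
```

The cover is fully home, the white test button was pressed and came back up, and the job is handed in; it finished at about 24 s of the 72 s allowed.

- **Cover:** I pushed the two posts in turn with closed fingers, mostly at 5–8 N. Each end then came to a hard stop, and I felt each stop twice. The tool reached 24.2–24.6 mm on the left and 24.1–24.2 mm on the right, along the fixture's x. The largest push I read was about 18.5 N, with force read only at the end of each move. The pictures put both posts level at about 43.5 mm, before and after the button press.
- **Button:** I pressed the one on the grey box. It took about 5 N near the bottom, then hit a hard stop at 26 N, after roughly 6 mm of travel. After release it sat at the same pixels as at the start.
- **Bystanders:** The last pictures show nothing else moved, and the arm ended clear of everything.

**Check that disagreed:** while pushing, the tool also felt an upward force about as large as the push, up to 17 N. I put this down to the post rubbing on the finger, but did not confirm it. The post positions from the camera and from finger contact differed by about 2 mm. I relied on the hard stops to judge home.

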